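Put the tipped sauce bottle back in the sauce box

TASK

The blue-capped sauce bottle has tipped over on the lazy Susan, which spins freely. Lift it off without upsetting the shakers or the toothpicks, set it upright, cap up, in the empty place of the red sauce box, fully down so that nothing stands above the rim, and then close the lid completely. Do not drop the bottle.

Things in the scene. Friction and masses are not known exactly. Their poses are not given: they have to be found in the camera images.
- sauce: tipped bottle, loose, about 160 g: eight-sided amber glass body 44 mm across flats (48 over corners), 60 mm long, shoulder tapering over 16 mm to a 22 mm neck, blue cap 24 mm in diameter, 24 mm long; 108 mm overall. Origin: centre of its base; x axis along the bottle from base to cap. It lies on the lazy Susan, axis 22 mm above the disc. Centre of mass 36 mm from the base
- turntable: lazy Susan; origin at its centre at counter level, does not turn. Wooden disc 280 mm in diameter, spins freely about z at a light touch; its floor is 36 mm above the counter, lip round the edge 8 mm wide and 6 mm high. x points from the centre to the shakers' half; the bottle lies on the other half, cap roughly along -x
- salt: white shaker with a steel top, 39 mm in diameter, 74 mm tall, standing loose on the lazy Susan; origin at the centre of its base, z up; leave it standing there
- pepper: black shaker with a steel top, 39 mm in diameter, 74 mm tall, standing loose on the lazy Susan; origin at the centre of its base, z up; leave it standing there
- toothpicks: dark wooden pot of toothpicks, 42 mm in diameter, 55 mm tall with sticks up to 72 mm, standing loose on the lazy Susan; origin at the centre of its base, z up; leave it standing there
- sauce_box: open red box, fixed, outside 64 mm (x) by 238 mm (y) by 120 mm high, walls and floor 5 mm; origin at the centre of its underside. Four places in a row along y, at y = -87, -29, 29 and 87 mm, each 54 mm square, parted by dividers 4 mm thick rising to 60 mm above the counter. The lid is hinged on the +x side
- pad: thin cork pad, 47 mm round, on the floor of the empty place of the box, 5 mm above the counter; origin at the centre of its underside. The empty place is always one of the two inner ones; beside the cap there is room for fingers along the box's y axis, between the neighbours' caps
- stock_a: sauce bottle standing in the box, green cap, same shape as the tipped one (44 to 48 mm body, 24 mm cap, 108 mm tall, so its cap ends 7 mm below the box's rim); origin at the centre of its base, z up
- stock_b: the same with a yellow cap, standing in the box; origin at the centre of its base, z up
- stock_c: the same with a white cap, standing in the box; origin at the centre of its base, z up
- lid (a joint): angle of the box's lid in rad: 0 shut flat on the rim, about 2 standing open and leaning back. The lid is a clear plate 72 mm by 238 mm by 4 mm with a white border; its hinge is stiff enough that it stays where it is left, and about 1 N at its free edge moves it
- lid_hinge (a point): middle of the lid's hinge line, on the +x outer face of the box, at rim height (120 mm above the counter)
- lid_edge (a point): middle of the lid's free edge, 72 mm from the hinge line; when shut it overhangs the box's -x side by 8 mm
Mind the look-alikes: they are no part of the job. Leave any purple look-alike of the pepper alone.

How it is judged:
By the outcome, as a careful person would: the job done as asked, in the order asked, and still so for the second after the job is handed in, with the robot touching nothing.
It also fails if it takes over 61 s, if anything falls off the work surface, if the arm or the gripper's body presses on something with over 40 N, if the wrist force passes 120 N, or if a joint passes its speed limit or range.

ROBOT

A 6-joint arm with a two-finger parallel gripper is mounted at the origin on the work surface. World frame = base frame: x ahead of the robot, y to its left, z up, the work surface at z = 0. Lengths are in mm, angles in rad, forces in N, time in s.
With the tool pointing down it reaches from about 350 to 775 mm from the base axis. Payload 5.5 kg.
Tool frame: the origin (TCP) lies at the very end of the fingers, on their centre line; the grasp point (between the pads) lies 19 mm behind it; z points along the fingers, y is the line along which they close (so a half turn about z gives the same grasp; the last joint's range is limited). The gripper opens to 85 mm and grips with 20 to 120 N. Pads are 22 mm wide; open, the fingers measure 114 mm over their backs; the gripper's body (76 mm by 85 mm) begins 54 mm behind the grasp point. The pads swing forward as they close: fully open they stand 13 mm farther back than shut.
Start: joints at [-0.14, 0.313, 0.046, 1.304, 0, 1.431], TCP at [575.041, -0.015, 231.323] pointing down, gripper open.
Joint ranges: [-2.76, 2.76], [-0.86, 1.69], [-1.03, 1.26], [-2.2, 2.34], [-1.47, 1.5], [-3.14, 3.14]. Speed limits (rad/s): [2.57, 2.57, 3.14, 3.14, 3.14, 3.14].

INTERFACE

Orientations are given as a unit quaternion [w, x, y, z].
In Python, from plant import * gives the robot as it stands. Calls block until the motion is done:
- reach(position, orientation): joint-space move of the TCP to a pose.
- move_straight(position, attitude=None, max_speed=150, guard=None): straight line of the TCP; attitude=None keeps the orientation; max_speed is the mean speed in mm/s. With guard (N) it stops when the force on the tool has changed by that much, and returns True; else False.
- move_j(angles): joint-space move.
- set_gripper(opening, squeeze=None): finger opening in mm; squeeze is the grip in N (None keeps the last); returns when the fingers have stopped.
- sleep(seconds).
- solve_ik(position, orientation): joint angles nearest the present ones, or None.
- read_state(): the state.
- capture(name): name is "scene" or "side" or "wrist"; returns (picture, depth): 400x640x3 uint8, red, green, blue; 400x640 float32, mm along the optical axis (not along the pixel's ray), 0 where there is no reading.
- camera_model(name): a dict with "intrinsics" (3x3 intrinsics, pixels), "R" (3x3) and "t" (3): a world point X has camera coordinates R X + t. Camera axes: x right, y down, z forward; pixel columns grow to the right and rows downward; lengths in mm; the calibration is good to about 2 mm. A picture is of the moment at which its call begins: read the wrist's pose just before it. camera_model takes no time and is no camera call; for the wrist camera it gives the pose at the moment of the call.
A pose or a line that the arm cannot do raises Unreachable and nothing moves.
- sign_off(): hands the job in; it is judged then, once.
The state is a dict: "t": time; "q": joint angles; "joint_vel": joint speeds; "effort": joint torques, N m; "ee_pos": TCP position; "tool_rot": TCP orientation; "contact_force": force on the tool from outside, world axes, zero at the start; "wrist_torque": the same for the moment, N m; "opening": finger opening in mm; "gripper_force": force on a finger pad.
Only numpy, scipy, OpenCV 4.12 (cv2) and the standard library are available. Lean on these libraries where they do the work, as an engineer would, in place of code of your own. Each camera call takes 0.05 s, during which the arm holds its last target. There are 200 camera calls.

## Working session

There is one attempt and no reset: what is moved stays moved. The work goes in short steps, each a Python script; the robot and the scene stay as the last script left them, time stands still between calls to the robot, and variables do not carry over. Pictures are saved under pics/ and viewed, at most 13 in all, crops included, and the job is handed in when it is done.

```bash
mkdir -p pics; ls
python3 - <<'E'
from plant import *
import cv2,numpy as np
for n in ("scene","side"):
    p,d=capture(n); cv2.imwrite(f"pics/{n}0.png",p[:,:,::-1]); np.savez(f"{n}0.npz",p=p,d=d)
    m=camera_model(n); np.savez(f"cam_{n}.npz",**m); print(n,np.round(m["intrinsics"],1).tolist(),np.round(m["R"],3).tolist(),np.round(m["t"],1))
s=read_state();print(s["tool_rot"],s["t"],s["opening"])
E
```

```text
pics
scene [[441.9, 0.0, 322.6], [0.0, 441.9, 198.1], [0.0, 0.0, 1.0]] [[-0.081, 0.997, -0.007], [0.86, 0.067, -0.506], [-0.504, -0.047, -0.863]] [  90.  -488.5 1455.5]
side [[437.6, 0.0, 325.4], [0.0, 437.6, 201.6], [0.0, 0.0, 1.0]] [[0.85, -0.526, -0.019], [-0.324, -0.494, -0.807], [0.415, 0.692, -0.591]] [-558.8  290.6 1019.2]
[-6.47324821e-04  7.07100400e-01  7.07112695e-01 -4.92422480e-04] 0.1 85.13422726099357
```

View pics/scene0.png

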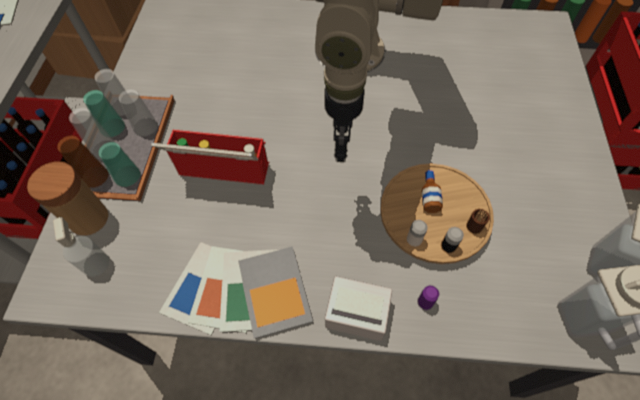

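View pics/side0.png

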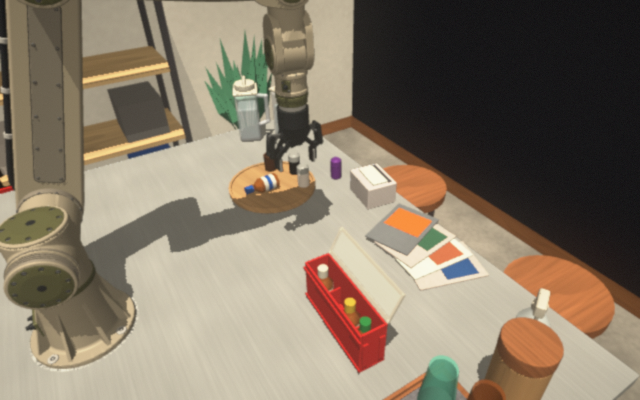

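The scene view shows four candidates that could be confused:
- The tipped bottle with a blue cap at (430,174) and body at (432,198). This is the target.
- Three stock bottles in the box: green (182,143), yellow (204,144) and white (249,148).

The purple look-alike at (429,297) is off limits. The empty place is between yellow and white, at about (227,146). I'll measure these and check a close crop.

```bash
cat > h.py <<'E'
import numpy as np,cv2
def pts(m,uv,z=None,d=None):
    """pixels -> world, on plane z or at depth d"""
    uv=np.atleast_2d(np.float64(uv)); R,t,K=np.array(m["R"]),np.array(m["t"]).ravel(),np.array(m["intrinsics"])
    r=np.c_[uv,np.ones(len(uv))]@np.linalg.inv(K).T; c=-R.T@t; w=r@R
    s=(z-c[2])/w[:,2] if d is None else np.asarray(d)
    return c+w*s[:,None]
def blob(p,lo,hi,box):
    """colour mask (HSV) in box=(u0,v0,u1,v1): largest component's pixels"""
    u0,v0,u1,v1=box; h=cv2.cvtColor(np.ascontiguousarray(p[v0:v1,u0:u1]),cv2.COLOR_RGB2HSV)
    n,l,s,c=cv2.connectedComponentsWithStats(cv2.inRange(h,lo,hi))
    k=1+np.argmax(s[1:,4]); v,u=np.nonzero(l==k); return np.c_[u+u0,v+v0]
E
python3 - <<'E'
from h import *
S=np.load("scene0.npz");p,d=S["p"],S["d"];m=dict(np.load("cam_scene.npz"))
def rep(n,lo,hi,box,z=None):
    b=blob(p,lo,hi,box);dd=d[b[:,1],b[:,0]];k=dd>0;P=pts(m,b[k],d=dd[k])
    print(n,len(b),b.mean(0).round(1),"med",np.median(P,0).round(1),"min",P.min(0).round(),"max",P.max(0).round(), "plane",pts(m,b.mean(0),z=z).round(1) if z else "")
    return b,P
rep("bluecap",(100,120,40),(125,255,255),(415,160,450,188),58)
rep("label/blue",(100,120,40),(125,255,255),(415,184,450,215),70)
rep("green",(45,80,40),(90,255,255),(172,135,192,152),110)
rep("yellow",(20,100,80),(35,255,255),(195,135,214,152),110)
rep("white",(0,0,140),(180,60,255),(240,140,258,153),110)
b,P=rep("red",(0,150,60),(8,255,255),(160,120,280,190))
b=b[pts(m,b,z=0)[:,0]>-9e9]
# disc: all points with z 30..50 in region
v,u=np.mgrid[160:270,370:500];uv=np.c_[u.ravel(),v.ravel()];dd=d[uv[:,1],uv[:,0]];P=pts(m,uv,d=dd)
k=(P[:,2]>28)&(P[:,2]<48);h=cv2.convexHull(P[k][:,:2].astype(np.float32));print("disc",cv2.fitEllipse(h),cv2.minEnclosingCircle(h),np.median(P[k][:,2]))
# points above z=75 in turntable = shaker tops
k=P[:,2]>90;q=np.zeros(d.shape,np.uint8);q[uv[k][:,1],uv[k][:,0]]=1
n,l,s,c=cv2.connectedComponentsWithStats(q)
for i in range(1,n):
    if s[i,4]>15: print("tall",c[i].round(),s[i,4],pts(m,c[i],z=108).round())
# bottle region
k=(P[:,2]>52)&(np.abs(uv[:,0]-432)<14)&(uv[:,1]<213);r=cv2.minAreaRect(P[k][:,:2].astype(np.float32));print("bottle rect",r,P[k][:,2].max())
# rim
v,u=np.mgrid[120:190,145:285];uv=np.c_[u.ravel(),v.ravel()];dd=d[uv[:,1],uv[:,0]];P=pts(m,uv,d=dd)
k=(P[:,2]>114)&(P[:,2]<126)&(p[uv[:,1],uv[:,0],0]>90)&(p[uv[:,1],uv[:,0],1]<60);print("rim",cv2.minAreaRect(P[k][:,:2].astype(np.float32)),k.sum())
k=P[:,2]>140;print("lid",P[k].min(0),P[k].max(0),cv2.minAreaRect(P[k][:,:2].astype(np.float32)))
c=np.vstack([cv2.resize(p[120:220,150:290],None,fx=5,fy=5,interpolation=2)[:300],cv2.resize(p[155:225,370:510],None,fx=5,fy=5,interpolation=2)[:300]])
cv2.imwrite("pics/crop1.png",c[:,:,::-1])
E
```

```text
bluecap 49 [429.1 174.2] med [520.7 223.9  69. ] min [508. 217.  62.] max [531. 235.  73.] plane [[513.3 226.8  58. ]]
label/blue 48 [431.5 193.8] med [584.9 223.8  79.4] min [579. 207.  65.] max [590. 248.  85.] plane [[579.4 227.8  70. ]]
green 54 [181.6 141.8] med [ 500.8 -408.2  113.6] min [ 471. -435.   82.] max [ 512. -397.  118.] plane [[ 497.3 -410.6  110. ]]
yellow 65 [203.8 144. ] med [ 503.3 -351.7  113.8] min [ 473. -375.   81.] max [ 513. -340.  119.] plane [[ 499.9 -352.3  110. ]]
white 64 [248.4 148.4] med [ 508.3 -235.5  114.1] min [ 481. -253.   87.] max [ 520. -223.  117.] plane [[ 505.3 -236.4  110. ]]
red 3175 [220.1 158.2] med [ 533.9 -312.7   80.4] min [ 467. -440.    2.] max [ 551. -200.  126.] plane 
disc ((607.5672607421875, 243.63829040527344), (278.021484375, 281.39691162109375), 68.94275665283203) ((607.3490600585938, 244.965576171875), 141.6997833251953) 37.13135298507018
tall [482. 216.] 110 [[655. 333. 108.]]
tall [473. 216.] 25 [[656. 311. 108.]]
tall [418. 229.] 239 [[698. 185. 108.]]
tall [454. 235.] 243 [[709. 265. 108.]]
bottle rect ((843.0655517578125, 145.69589233398438), (65.64552307128906, 686.3743286132812), 72.60008239746094) 1008.8036025580979
rim ((511.6863708496094, -321.8382263183594), (236.63755798339844, 73.94281768798828), 86.84013366699219) 282
lid [ 546.02483315 -444.64378692  140.015434  ] [1160.73344227   11.74857013 1008.80360256] ((798.2266845703125, -143.44845581054688), (763.962158203125, 195.83245849609375), 37.5543212890625)
```

View pics/crop1.png

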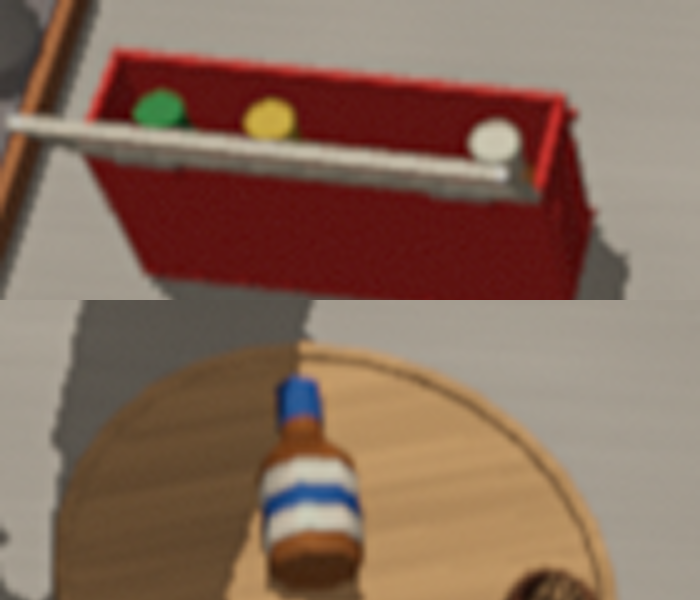

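The crop confirms it. The blue-capped, labelled amber bottle has its cap toward the robot, and the empty place is between the yellow and white caps. Next I'll check IK for the planned poses (tool tilted 30° to the bottle axis) and take a close wrist view.

```bash
cat >> h.py <<'E'
from scipy.spatial.transform import Rotation as Ro
A=np.radians(30)
def quat(az,pitch,s):
    """tool z along azimuth az, pitched down by pitch; closing line horizontal, sign s"""
    z=np.array([np.cos(az)*np.cos(pitch),np.sin(az)*np.cos(pitch),-np.sin(pitch)])
    y=s*np.array([-np.sin(az),np.cos(az),0]); return Ro.from_matrix(np.c_[np.cross(y,z),y,z]).as_quat(scalar_first=True)
def tcp(g,q,back=19): return np.asarray(g,float)+back*Ro.from_quat(q,scalar_first=True).as_matrix()[:,2]
E
python3 - <<'E'
from plant import *
from h import *
for s in (1,-1):
    for n,g,az,pt in (("pick",(515,226,60),0.03,A),("pre",(455,226,95),.03,A),("lift",(500,226,220),.03,A),("over",(503,-294,240),-.046,np.pi/2-A),("place",(503,-294,103),-.046,np.pi/2-A),("lid",(610,-325,170),-.046,np.pi/2),("look",(520,226,230),.03,np.pi/2)):
        q=quat(az,pt,s);j=solve_ik(tcp(g,q),q);print(s,n,None if j is None else np.round(j,2))
q=quat(.03,np.pi/2,1)
q2=quat(.03,np.pi/2,-1)
reach([510,228,260],q if solve_ik([510,228,260],q) is not None else q2)
m=camera_model("wrist");p,d=capture("wrist");cv2.imwrite("pics/w1.png",p[:,:,::-1]);np.savez("w1.npz",p=p,d=d,**m)
print(read_state()["t"],np.round(m["R"],2).tolist(),(-m["R"].T@m["t"]).round())
E
```

```text
1 pick None
1 pre None
1 lift None
1 over [-0.84  0.03 -0.45  0.71  0.37 -0.73]
1 place [-0.84  0.17 -0.67  0.35  0.37 -0.73]
1 lid [-0.61  0.57  0.25  1.25  0.   -0.56]
1 look [ 0.27  0.3  -0.02  1.25  0.    0.24]
-1 pick None
-1 pre None
-1 lift None
-1 over [-0.84  0.03 -0.45  0.71  0.37  2.42]
-1 place [-0.84  0.17 -0.67  0.35  0.37  2.42]
-1 lid [-0.61  0.57  0.25  1.25  0.    2.58]
-1 look [ 0.27  0.3  -0.02  1.25  0.   -2.9 ]
1.2417 [[-0.03, 1.0, -0.0], [0.96, 0.03, 0.29], [0.29, 0.01, -0.96]] [435. 224. 403.]
```

View pics/w1.png

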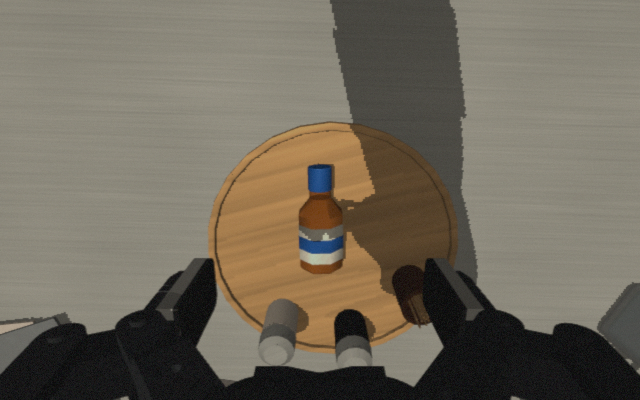

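The wrist view shows the bottle clearly, with the cap at (320,178) and the base at (321,270). The shakers are at the bottom. A 30° pick isn't reachable with the disc as it stands, so I'll scan pitch against disc rotation.

Run:
```python
from plant import *
from h import *
w=np.load("w1.npz");p=w["p"]
for n,lo,hi,box,z in (("cap",(100,120,40),(125,255,255),(300,155,345,197),64),("lab",(100,120,40),(125,255,255),(290,225,355,262),75)):
    b=blob(p,lo,hi,box);print(n,b.min(0),b.max(0),b.mean(0),pts(w,b.mean(0),z=z).round(1), pts(w,[[320,b[:,1].min()],[320,b[:,1].max()],[b[:,0].min(),b[:,1].mean()],[b[:,0].max(),b[:,1].mean()]],z=58).round(1).tolist())
C=np.array([607.5,244.]);c0=np.array([515,226.])-C
for phi in range(-120,121,20):
    f=np.radians(phi);Rf=np.array([[np.cos(f),-np.sin(f)],[np.sin(f),np.cos(f)]]);c=C+Rf@c0
    out=[]
    for a in (25,30,35,40,45,50,55,60):
        r=""
        for g,back in ((60,0),(60,40),(240,0)):
            q=[quat(f+.03,np.radians(a),s) for s in(1,-1)]
            dv=back*np.array([np.cos(f+.03),np.sin(f+.03)])
            r+="1" if any(solve_ik(tcp([*(c-dv),g],x),x) is not None for x in q) else "0"
        out.append(f"{a}:{r}")
    print(phi,c.round(),*out)
# place tilt range along box +x and -x
for a in (0,15,30,40,50):
    q=quat(-.046,np.pi/2-np.radians(a),1);print(a,[solve_ik(tcp([503,-294,z],q),q) is not None for z in (103,240)])
```

```text
cap [309 165] [330 191] [319.50701754 178.04736842] [[516.9 225.5  64. ]] [[505.1, 225.7, 58.0], [531.8, 226.5, 58.0], [518.7, 215.1, 58.0], [518.1, 236.1, 58.0]]
lab [300 237] [342 252] [320.78936605 245.2392638 ] [[583.9 228.8  75. ]] [[582.2, 228.0, 58.0], [599.5, 228.5, 58.0], [592.3, 207.0, 58.0], [590.9, 251.6, 58.0]]
-120 [638. 333.] 25:000 30:000 35:000 40:000 45:000 50:000 55:000 60:100
-100 [606. 338.] 25:000 30:000 35:000 40:000 45:100 50:110 55:110 60:111
-80 [574. 332.] 25:111 30:111 35:111 40:111 45:111 50:111 55:111 60:111
-60 [546. 315.] 25:111 30:111 35:111 40:111 45:111 50:111 55:111 60:111
-40 [525. 290.] 25:111 30:111 35:111 40:111 45:111 50:111 55:111 60:111
-20 [514. 259.] 25:001 30:111 35:111 40:111 45:111 50:111 55:111 60:111
0 [515. 226.] 25:000 30:000 35:001 40:001 45:001 50:101 55:111 60:111
20 [527. 195.] 25:000 30:000 35:001 40:001 45:001 50:001 55:101 60:111
40 [548. 171.] 25:000 30:001 35:001 40:001 45:101 50:111 55:111 60:111
60 [577. 155.] 25:111 30:111 35:111 40:111 45:111 50:111 55:111 60:111
80 [609. 150.] 25:111 30:111 35:111 40:111 45:111 50:111 55:111 60:111
100 [641. 156.] 25:111 30:111 35:111 40:111 45:111 50:111 55:111 60:111
120 [669. 173.] 25:100 30:110 35:111 40:111 45:111 50:111 55:111 60:111
0 [True, True]
15 [True, True]
30 [True, True]
40 [True, True]
50 [True, True]
```

Plan: the bottle's present heading is unreachable for the tilted cap grasp. I'll grip the body from above, lift it slightly, yaw it by -45° and set it back down, so the cap can be taken at 30°.

Run:
```python
from plant import *
from h import *
az=.045; P=np.array([577,228.3]); D=-np.pi/4; q=quat(az,np.pi/2,1); q2=quat(az+D,np.pi/2,1)
a=az+D;cap=P+61*np.array([-np.cos(a),-np.sin(a)])
for z,b in((60,0),(60,50),(85,50),(240,0)):
    for s in(1,-1):
        qq=quat(a,A,s);j=solve_ik(tcp([*(cap-b*np.array([np.cos(a),np.sin(a)])),z],qq),qq);print(z,b,s,None if j is None else j.round(2))
assert solve_ik([*P,52],q2) is not None
set_gripper(68)
reach([*P,110],q)
move_straight([*P,40.5],guard=6); z0=read_state()["ee_pos"][2]; print("z",z0)
set_gripper(40,30); s=read_state(); print(s["opening"],s["gripper_force"],s["t"])
move_straight([*P,z0+14],max_speed=60); s=read_state(); print(s["opening"],s["contact_force"])
move_straight([*P,z0+14],q2,max_speed=60)
print(move_straight([*P,z0+.5],max_speed=30,guard=4), read_state()["ee_pos"],read_state()["t"])
```

```text
60 0 1 [ 0.75  0.58 -0.48  0.37 -1.04  1.4 ]
60 0 -1 [ 0.75  0.58 -0.48  0.37 -1.04 -1.74]
60 50 1 [ 0.84  0.61 -0.41  0.57 -1.05  1.58]
60 50 -1 [ 0.84  0.61 -0.41  0.57 -1.05 -1.56]
85 50 1 [ 0.84  0.57 -0.39  0.62 -1.05  1.58]
85 50 -1 [ 0.84  0.57 -0.39  0.62 -1.05 -1.56]
240 0 1 [ 0.75  0.34 -0.31  0.78 -1.04  1.4 ]
240 0 -1 [ 0.75  0.34 -0.31  0.78 -1.04 -1.74]
z 42.20909050658846
43.966112826820776 31.611668099358212 3.2083
44.21726970243401 [-0.26834261  0.26288217 -2.3554929 ]
True [576.66338113 228.2881287   42.52292755] 5.0167
```

Run:
```python
from plant import *
from h import *
s=read_state();p0=s["ee_pos"];print(np.round(p0,1),s["contact_force"],s["opening"])
set_gripper(66)
move_straight([p0[0],p0[1],120]); a=.045-np.pi/4
v=np.array([np.cos(a),np.sin(a)])
move_straight([*(p0[:2]-40*v),230],max_speed=250)
m=camera_model("wrist");p,d=capture("wrist");cv2.imwrite("pics/w2.png",p[:,:,::-1]);np.savez("w2.npz",p=p,d=d,**m)
print(read_state()["t"],read_state()["tool_rot"])
```

```text
[576.7 228.3  42.5] [-0.22875094 -0.1620019   4.64909382] 43.4941256446523
6.7083 [-0.00243601  0.36180271  0.93224966 -0.00185448]
```

View pics/w2.png

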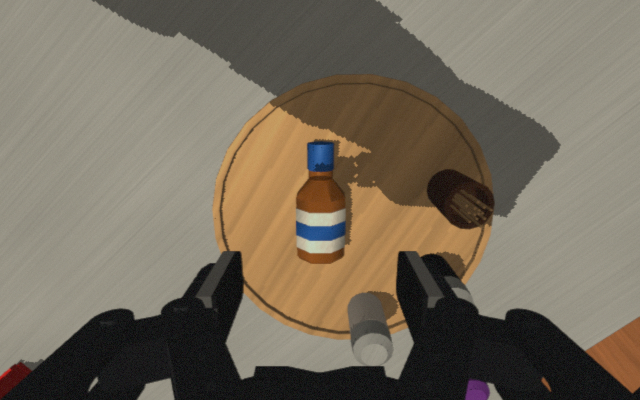

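The bottle was turned cleanly: cap at (320,155), base at (321,262), with the shakers and toothpicks still standing. Next is the tilted cap grasp.

Run:
```python
from plant import *
from h import *
w=np.load("w2.npz");p=w["p"]
b=blob(p,(100,120,40),(125,255,255),(300,130,345,175));l=blob(p,(100,120,40),(125,255,255),(285,210,355,250))
c=pts(w,b.mean(0),z=64)[0];L=pts(w,l.mean(0),z=76)[0];a=np.arctan2(L[1]-c[1],L[0]-c[0])
e=pts(w,[[b[:,0].mean(),b[:,1].min()],[b[:,0].mean(),b[:,1].max()]],z=58)
v=np.array([np.cos(a),np.sin(a)]); print("cap",c,"lab",L,"az",a,"nominal",.045-np.pi/4,"ends",e.round(1).tolist())
pred=np.array([576.7,228.3])-(97-37)*v; print("predicted grasp",pred)
s_=(e[0,:2]-c[:2])@v; g=e[0,:2]+(1+11)*v; print("grasp",g)
off=g-pred; print("off along/across",off@v, off@[-v[1],v[0]])
np.savez("grasp.npz",g=g,a=a)
```

```text
cap [531.04586605 265.60993624  64.        ] lab [580.39319596 221.20189244  76.        ] az -0.732764123355045 nominal -0.7403981633974482 ends [[522.4, 273.4, 58.0], [541.2, 256.4, 58.0]]
predicted grasp [532.10030512 268.43561033]
grasp [531.36567078 265.37989376]
off along/across 1.4979763724149968 -2.7628170643421583
```

Run:
```python
from plant import *
from h import *
a=-.738; v=np.array([np.cos(a),np.sin(a)]); g=np.r_[np.array([576.7,228.3])-59.5*v,60]
q=quat(a,A,1); z=np.r_[v*np.cos(A),-np.sin(A)]
set_gripper(50)
reach(tcp(g-75*z+[0,0,15],q),q)
move_straight(tcp(g-70*z,q),max_speed=150)
print("hit",move_straight(tcp(g,q),max_speed=80,guard=6),read_state()["ee_pos"]-tcp(g,q))
s=read_state();print(s["contact_force"],s["t"])
p,d=capture("wrist");cv2.imwrite("pics/w3.png",p[:,:,::-1])
```

```text
hit False [0.10320619 0.31158039 0.431402  ]
[-1.0494761   0.90484064  0.42165673] 9.2917
```

View pics/w3.png

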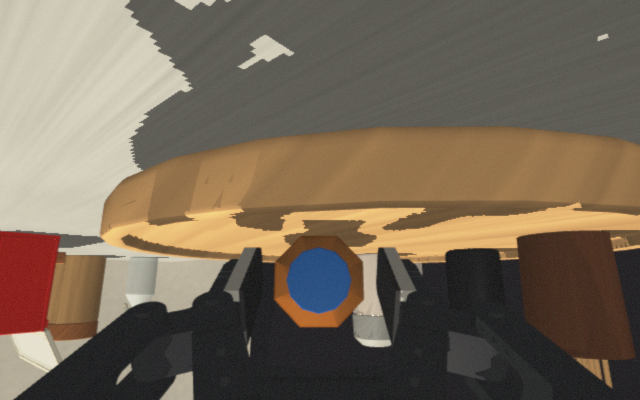

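The cap at (319,281) is centred between the fingers (245 to 395). Now grip and lift.

Run:
```python
from plant import *
from h import *
set_gripper(15,80); s=read_state();print(s["opening"],s["gripper_force"],s["contact_force"])
p=s["ee_pos"]; move_straight(p+[0,0,40],max_speed=60); move_straight(p+[-20,0,230],max_speed=200)
s=read_state();print(s["opening"],s["contact_force"],s["t"])
b=-.046;q=quat(b,np.pi/2-A,1); g=np.array([503,-294,262.])
# stand off toward -x of the box to view it
reach(tcp(g+[-60,0,40],q),q)
s=read_state();print(s["opening"],s["t"],s["ee_pos"])
m=camera_model("wrist");p,d=capture("wrist");np.savez("w4.npz",p=p,d=d,**m)
ps,ds=capture("side");np.savez("s4.npz",p=ps,d=ds)
o=np.vstack([cv2.resize(p,(480,300)),cv2.resize(ps[100:400,150:550],(480,300))]);o=np.ascontiguousarray(o[:,:,::-1]);cv2.imwrite("pics/w4.png",o)
```

```text
21.860980106738083 78.09163212776184 [-1.29857327  0.05497459  1.99022911]
21.755923630516882 [-1.17692662  0.04898829 -3.64466437] 11.6417
21.947336872261193 13.6833 [ 452.52374139 -293.84312748  284.95335133]
```

View pics/w4.png

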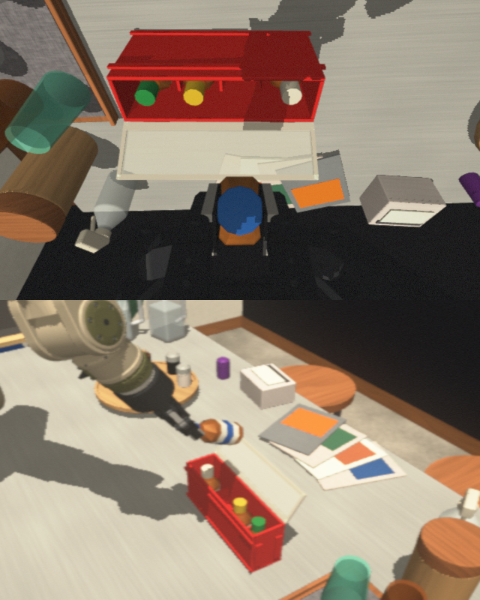

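The wrist half shows the empty place between yellow (259,124) and white (388,124) in full-size pixels. The side half shows the bottle 30° below horizontal. It needs a half turn about the tool axis (j6) to hang upright, so I'll do that and measure the result.

Run:
```python
from plant import *
from h import *
w=np.load("w4.npz");p=w["p"]
for n,lo,hi,x in (("green",(45,80,40),(90,255,255),195),("yellow",(20,100,80),(32,255,255),259),("white",(0,0,130),(180,70,255),388)):
    b=blob(p,lo,hi,(x-18,108,x+18,145));print(n,len(b),b.mean(0),pts(w,b.mean(0),z=107).round(1))
b=-.046;q=quat(b,np.pi/2-A,-1); g=np.array([503,-294,290.])
reach(tcp(g+[-50,0,0],q),q); move_straight(tcp(g,q))
s=read_state();print(s["opening"],s["t"],s["ee_pos"],s["q"].round(2) if hasattr(s["q"],"round") else s["q"])
o=[]
for n,box in (("side",(230,120,430,270)),("scene",(150,60,350,210))):
    p,d=capture(n);np.savez(n+"5.npz",p=p,d=d);o.append(cv2.resize(p[box[1]:box[3],box[0]:box[2]],None,fx=2,fy=2,interpolation=2))
cv2.imwrite("pics/v5.png",np.hstack(o)[:,:,::-1])
```

```text
green 802 [195.45261845 123.52119701] [[ 495.9 -409.1  107. ]]
yellow 753 [258.7622842  123.02656042] [[ 497.9 -352.3  107. ]]
white 411 [390.95620438 124.61313869] [[ 504.8 -234.   107. ]]
21.81041692566851 16.9333 [ 512.23210576 -293.84731233  272.93217827] [-0.84 -0.   -0.35  0.84  0.37  2.41]
```

View pics/v5.png

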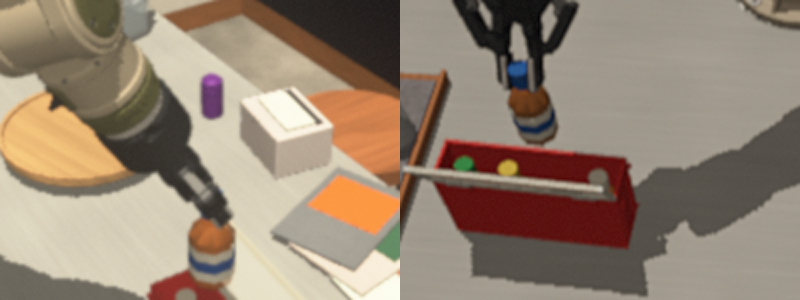

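Run:
```python
from h import *
from scipy.optimize import least_squares
Q=[]
for n in("scene","side"):
    S=np.load(n+"5.npz");m=dict(np.load(f"cam_{n}.npz"));d=S["d"];v,u=np.nonzero(d>0);P=pts(m,np.c_[u,v],d=d[v,u])
    k=(abs(P[:,0]-503)<45)&(abs(P[:,1]+294)<45)&(P[:,2]>165)&(P[:,2]<330);P=P[k];c=S["p"][v[k],u[k]].astype(int)
    h=cv2.cvtColor(np.uint8(c)[None],cv2.COLOR_RGB2HSV)[0].astype(int); br=(h[:,0]<20)&(h[:,1]>110); bl=(h[:,0]>100)&(h[:,0]<125)&(h[:,1]>110)
    print(n,len(P),"amber z",np.percentile(P[br][:,2],[0,2,10,50,90,98,100]).round(),"blue z",np.unique((P[bl][:,2]//10*10),return_counts=True))
    b=P[(P[:,2]>190)&(P[:,2]<242)]; print(" body x,y mean",b.mean(0).round(1),b.min(0).round(),b.max(0).round()); Q.append(P[P[:,2]<245])
    for z in range(170,300,10):
        k2=abs(P[:,2]-z)<5
        if k2.sum(): print("  ",z,k2.sum(),"amber",(br&k2).sum(),"blue",(bl&k2).sum(),P[k2][:,:2].mean(0).round(1),np.ptp(P[k2][:,1]).round())
P=np.vstack(Q);P=P[P[:,2]>188]
f=lambda x:np.hypot(P[:,0]-x[0]-x[2]*(P[:,2]-215)/100,P[:,1]-x[1]-x[3]*(P[:,2]-215)/100)-23
r=least_squares(f,[503,-294,0,0],loss="soft_l1",f_scale=2);print("axis at z215 + slope/100mm",r.x.round(1),np.abs(r.fun).mean())
```

```text
scene 1251 amber z [199. 201. 248. 259. 271. 278. 286.] blue z (array([220., 280., 290., 300.]), array([40, 18, 50, 40]))
 body x,y mean [ 521.4 -286.3  219.6] [ 497. -317.  191.] [ 531. -270.  242.]
   190 4 amber 0 blue 0 [ 518.1 -283.8] 26.0
   200 51 amber 12 blue 0 [ 521.  -286.5] 44.0
   210 58 amber 0 blue 0 [ 521.9 -286.8] 44.0
   220 59 amber 0 blue 19 [ 521.2 -285.9] 47.0
   230 67 amber 0 blue 21 [ 521.7 -287.5] 45.0
   240 71 amber 2 blue 0 [ 521.2 -286. ] 46.0
   250 90 amber 71 blue 0 [ 518.6 -288.2] 46.0
   260 117 amber 115 blue 0 [ 516.2 -290.1] 41.0
   270 36 amber 35 blue 0 [ 514.8 -293.4] 30.0
   280 54 amber 15 blue 7 [ 515.7 -292.8] 47.0
   290 104 amber 1 blue 22 [ 513.9 -291.5] 50.0
side 872 amber z [195. 196. 202. 257. 267. 274. 284.] blue z (array([210., 220.]), array([ 1, 22]))
 body x,y mean [ 495.6 -307.8  219.5] [ 482. -318.  193.] [ 526. -282.  242.]
   190 3 amber 2 blue 0 [ 496.4 -311. ] 4.0
   200 71 amber 42 blue 0 [ 494.8 -307.8] 34.0
   210 85 amber 0 blue 0 [ 495.8 -307.5] 35.0
   220 79 amber 0 blue 16 [ 495.7 -308.2] 34.0
   230 94 amber 0 blue 7 [ 495.8 -308.1] 33.0
   240 90 amber 7 blue 0 [ 496.  -307.3] 35.0
   250 110 amber 94 blue 0 [ 497.5 -307. ] 46.0
   260 151 amber 143 blue 0 [ 498.5 -302.4] 39.0
   270 50 amber 46 blue 0 [ 498. -300.] 22.0
   280 31 amber 3 blue 0 [ 501.9 -309. ] 26.0
   290 37 amber 0 blue 0 [ 503.3 -316.1] 8.0
axis at z215 + slope/100mm [ 5.054e+02 -2.935e+02  5.000e-01 -9.000e-01] 0.935763934998234
```

The bottle hangs vertical to within 0.5°, with its axis at (505.4, -293.5) and its base at z of about 193, as planned. Next I'll locate the box rim to centre the drop.

Run:
```python
from h import *
b=-.046;ex=np.array([np.cos(b),np.sin(b)]);ey=np.array([-ex[1],ex[0]]);O=np.array([502.,-294.])
for n,f,cam,lo in (("wrist","w4.npz",None,150),("scene","scene0.npz","cam_scene.npz",140),("side","side0.npz","cam_side.npz",140)):
    S=np.load(f);m=dict(np.load(cam)) if cam else S;p=S["p"].astype(int)
    k=(p[:,:,0]>lo)&(p[:,:,1]<80)&(p[:,:,2]<90);v,u=np.nonzero(k);P=pts(m,np.c_[u,v],z=120)[:,:2]-O
    x,y=P@ex,P@ey;k=(abs(x)<45)&(y>-170)&(y<100);x,y=x[k],y[k]
    print(n,k.sum())
    kk=(y>-130)&(y<70);h=np.histogram(x[kk],np.arange(-45,46,3));print(" x",dict(zip(h[1].round().astype(int),h[0])))
    kk=abs(x)<22;h=np.histogram(y[kk],np.arange(-170,101,3));print(" y",{int(a):int(c) for a,c in zip(h[1],h[0]) if c})
    kk=(x<-22);  
    if kk.sum()>20: print(" yaw of -x rim rel",np.polyfit(y[kk&(y>-130)&(y<70)],x[kk&(y>-130)&(y<70)],1))
```

```text
wrist 3166
 x {np.int64(-45): np.int64(159), np.int64(-42): np.int64(479), np.int64(-39): np.int64(0), np.int64(-36): np.int64(0), np.int64(-33): np.int64(159), np.int64(-30): np.int64(566), np.int64(-27): np.int64(211), np.int64(-24): np.int64(28), np.int64(-21): np.int64(29), np.int64(-18): np.int64(30), np.int64(-15): np.int64(28), np.int64(-12): np.int64(0), np.int64(-9): np.int64(0), np.int64(-6): np.int64(0), np.int64(-3): np.int64(1), np.int64(0): np.int64(0), np.int64(3): np.int64(0), np.int64(6): np.int64(1), np.int64(9): np.int64(0), np.int64(12): np.int64(0), np.int64(15): np.int64(0), np.int64(18): np.int64(0), np.int64(21): np.int64(0), np.int64(24): np.int64(0), np.int64(27): np.int64(305), np.int64(30): np.int64(334), np.int64(33): np.int64(0), np.int64(36): np.int64(0), np.int64(39): np.int64(0), np.int64(42): np.int64(0)}
 y {-149: 112, -146: 74, -77: 6, -74: 37, -71: 6, -65: 1, -29: 19, -26: 29, 82: 66, 85: 128}
 yaw of -x rim rel [ 1.84192445e-02 -3.22310775e+01]
scene 146
 x {np.int64(-45): np.int64(0), np.int64(-42): np.int64(0), np.int64(-39): np.int64(0), np.in
[... 1752 characters left out ...]
: 29, -149: 28, -146: 30, -143: 23, -140: 12, -137: 3, -134: 1, -131: 1, -128: 3, -125: 4, -122: 1, -119: 2, -116: 1, -113: 2, -110: 3, -107: 2, -104: 6, -101: 3, -98: 2, -95: 7, -92: 6, -89: 6, -86: 6, -83: 7, -80: 4, -77: 7, -74: 7, -71: 4, -68: 6, -65: 7, -62: 8, -59: 8, -56: 10, -53: 11, -50: 14, -47: 19, -44: 18, -41: 19, -38: 21, -35: 15, -32: 19, -29: 18, -26: 22, -23: 21, -20: 17, -17: 17, -14: 13, -11: 11, -8: 12, -5: 9, -2: 7, 1: 8, 4: 8, 7: 8, 10: 8, 13: 7, 16: 6, 19: 6, 22: 7, 25: 7, 28: 6, 31: 6, 34: 6, 37: 4, 40: 4, 43: 5, 46: 3, 49: 6, 52: 5, 55: 5, 58: 6, 61: 7, 64: 9, 67: 13, 70: 17, 73: 18, 76: 20, 79: 17, 82: 16, 85: 17}
 yaw of -x rim rel [ 4.55114693e-03 -3.16871607e+01]
```

Run:
```python
from plant import *
from h import *
b=-.048;q=quat(b,np.pi/2-A,-1); xy=[502.2,-294.3]
move_straight(tcp([*xy,230],q),q)
for z,sp in ((165,90),(112,60),(100,25)):
    hit=move_straight(tcp([*xy,z],q),max_speed=sp,guard=5); s=read_state()
    print(z,hit,(s["ee_pos"]-tcp([0,0,0],q)).round(1),s["contact_force"],s["opening"],s["t"])
    if hit: break
o=[]
for n,box in (("side",(270,220,430,370)),("scene",(140,80,300,230))):
    p,d=capture(n);np.savez(n+"6.npz",p=p,d=d);o.append(cv2.resize(p[box[1]:box[3],box[0]:box[2]],None,fx=2.5,fy=2.5,interpolation=2))
cv2.imwrite("pics/v6.png",np.hstack(o)[:,:,::-1])
```

```text
165 False [ 502.7 -294.8  165.8] [-0.10188367 -0.38910141 -1.23165856] 21.759547262733374 18.4583
112 False [ 502.5 -294.6  112.5] [ 0.58713637 -0.74203604 -2.50218546] 21.861457593900425 19.4917
100 True [ 503.4 -294.7  102.8] [ 5.09239535 -1.20756048 -2.02430445] 21.994302386234178 19.9167
```

View pics/v6.png

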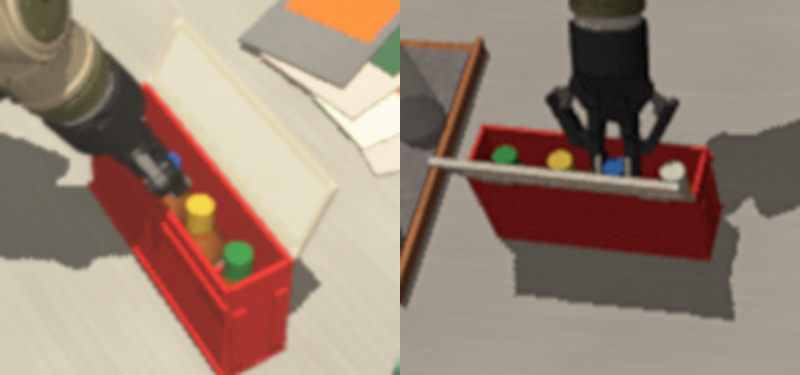

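The bottle is in its place with the blue cap between the yellow and white ones, at a similar height. Contact is a 5 N push in x at the rim. I'll compare cap heights before releasing.

```bash
cat > capz.py <<'E'
from h import *
def capz(tag):
    for n in("scene","side"):
        S=np.load(f"{n}{tag}.npz");m=dict(np.load(f"cam_{n}.npz"));d=S["d"];v,u=np.nonzero(d>0);P=pts(m,np.c_[u,v],d=d[v,u])
        h=cv2.cvtColor(np.ascontiguousarray(S["p"]),cv2.COLOR_RGB2HSV)[v,u].astype(int)
        for c,lo,hi,y in(("blue",100,125,-294),("yellow",20,33,-352),("green",45,90,-410)):
            k=(h[:,0]>=lo)&(h[:,0]<=hi)&(h[:,1]>110)&(abs(P[:,0]-502)<30)&(abs(P[:,1]-y)<20)&(P[:,2]>70)
            if k.sum()>5:print(n,c,k.sum(),"z pct50/90/max",np.percentile(P[k][:,2],[50,90,100]).round(1),P[k].mean(0).round(1))
E
python3 -c "
from capz import capz;capz(6)"
```

```text
scene blue 47 z pct50/90/max [113.9 116.7 117.8] [ 505.7 -296.6  113.9]
scene yellow 62 z pct50/90/max [113.3 116.  119.4] [ 501.8 -351.5  112. ]
scene green 49 z pct50/90/max [114.1 116.3 118.4] [ 500.2 -408.4  113.8]
side blue 10 z pct50/90/max [114.1 117.5 131.1] [ 511.5 -297.1  115.7]
side yellow 134 z pct50/90/max [112.7 115.4 117.8] [ 499.3 -354.7  109.1]
side green 134 z pct50/90/max [113.  115.3 117.3] [ 497.6 -411.8  110.3]
```

Run:
```python
from plant import *
from h import *
set_gripper(38); s=read_state(); print(s["opening"],s["contact_force"]); p=np.array(s["ee_pos"])
print(move_straight(p+[0,0,25],max_speed=50,guard=8),read_state()["contact_force"])
move_straight(p+[0,0,110],max_speed=150)
for n in("scene","side"):
    i,d=capture(n);np.savez(n+"7.npz",p=i,d=d)
from capz import capz;capz(7);print(read_state()["t"])
S=np.load("side7.npz");P=S["p"];m=dict(np.load("cam_side.npz"));M=dict(np.load("cam_scene.npz"))
v,u=np.mgrid[200:330,300:420]
# lid points: behind hinge line
d=S["d"];W=pts(m,np.c_[u.ravel(),v.ravel()],d=d[v.ravel(),u.ravel()]);b=-.048;ex=np.array([np.cos(b),np.sin(b)]);ey=np.array([-ex[1],ex[0]])
c=np.array([502.3,-294.5])-29*ey;x=(W[:,:2]-c)@ex;y=(W[:,:2]-c)@ey
k=(abs(y)<100)&(x>34)&(x<80)&(W[:,2]>125)&(W[:,2]<200);f=np.polyfit(W[k,2],x[k],1);print("lid pts",k.sum(),"x=",f,"zmax",np.percentile(W[k,2],98),"xmax",np.percentile(x[k],98),"box c",c)
for y0 in(-29,29):
    g=c+95*ex; q=quat(b,np.pi/2,-1)
for xx,z in((100,260),(100,165),(-5,165),(-5,230),(-22,140),(-22,122)):
    for s in(1,-1):
        q=quat(b+np.pi/2,np.pi/2,s);j=solve_ik([*(c+xx*ex),z],q);print(xx,z,s,None if j is None else np.round(j,2))
```

```text
37.87192958330257 [4.97505876 0.19816365 3.2643986 ]
False [ 0.20022815  1.14724098 -0.43640931]
scene blue 41 z pct50/90/max [114.  115.9 116.7] [ 505.8 -293.7  113.8]
scene yellow 62 z pct50/90/max [114.1 116.2 118.1] [ 502.2 -351.2  112.5]
scene green 50 z pct50/90/max [114.4 116.5 118.1] [ 500.  -408.3  113.6]
side blue 63 z pct50/90/max [111.3 115.3 116.2] [ 500.7 -300.5  109.2]
side yellow 127 z pct50/90/max [112.7 115.2 118.4] [ 499.6 -354.6  109.7]
side green 133 z pct50/90/max [113.2 115.2 117.4] [ 497.7 -411.9  110.4]
21.8
lid pts 2071 x= [  0.5171699  -28.07553968] zmax 186.09206542881697 xmax 70.13917068211856 box c [ 500.90853447 -323.46659841]
100 260 1 [-0.62  0.54  0.46  1.49  0.   -2.14]
100 260 -1 [-0.62  0.54  0.46  1.49  0.    1.  ]
100 165 1 [-0.62  0.55  0.25  1.27  0.   -2.14]
100 165 -1 [-0.62  0.55  0.25  1.27  0.    1.  ]
-5 165 1 [-0.71  0.37 -0.03  1.16  0.   -2.24]
-5 165 -1 [-0.71  0.37 -0.03  1.16  0.    0.91]
-5 230 1 [-0.71  0.35  0.09  1.31  0.   -2.24]
-5 230 -1 [-0.71  0.35  0.09  1.31  0.    0.91]
-22 140 1 [-0.73  0.36 -0.12  1.1   0.   -2.25]
-22 140 -1 [-0.73  0.36 -0.12  1.1   0.    0.89]
-22 122 1 [-0.73  0.37 -0.14  1.05  0.   -2.25]
-22 122 -1 [-0.73  0.37 -0.14  1.05  0.    0.89]
```

The bottle is seated and released, with the cap level with its neighbours. The lid is at about 2.05 rad, with its edge about 68 mm from the box centre line. Now close the lid from behind, then press it down.

Run:
```python
from plant import *
from h import *
b=-.048;ex=np.array([np.cos(b),np.sin(b)]);c=np.array([500.9,-323.5]);q=quat(b,np.pi/2,-1)
P=lambda x,z:[*(c+x*ex),z]
p=np.array(read_state()["ee_pos"]); move_straight(p+[-10,0,75],max_speed=200); set_gripper(0,30)
reach(P(0,300),q); move_straight(P(108,290),max_speed=250); move_straight(P(108,157),max_speed=200)
def st(n):s=read_state();print(n,np.round(s["ee_pos"],1),np.round(s["contact_force"],1),round(s["t"],1))
st("behind")
print(move_straight(P(40,157),max_speed=80,guard=15));st("mid")
print(move_straight(P(-5,157),max_speed=80,guard=15));st("over")
print(move_straight(P(-18,135),max_speed=60,guard=15));st("down")
print(move_straight(P(-20,119),max_speed=30,guard=8));st("press")
o=[]
for n,box in (("side",(270,200,430,370)),("scene",(140,80,300,250))):
    i,d=capture(n);np.savez(n+"8.npz",p=i,d=d);o.append(cv2.resize(i[box[1]:box[3],box[0]:box[2]],None,fx=2.5,fy=2.5,interpolation=2))
cv2.imwrite("pics/v8.png",np.hstack(o)[:,:,::-1])
```

```text
behind [ 608.8 -329.3  159. ] [ 0.2  0.1 -0.2] 24.8
False
mid [ 541.  -325.4  157. ] [ 0.1 -0.  -0.4] 25.8
False
over [ 496.  -323.4  157.1] [0.3 0.8 0.7] 26.5
False
down [ 482.6 -322.5  134.6] [-0.2  0.8 -0.1] 27.1
True
press [ 482.  -322.9  124.5] [-1.   0.8  6.4] 27.5
```

View pics/v8.png

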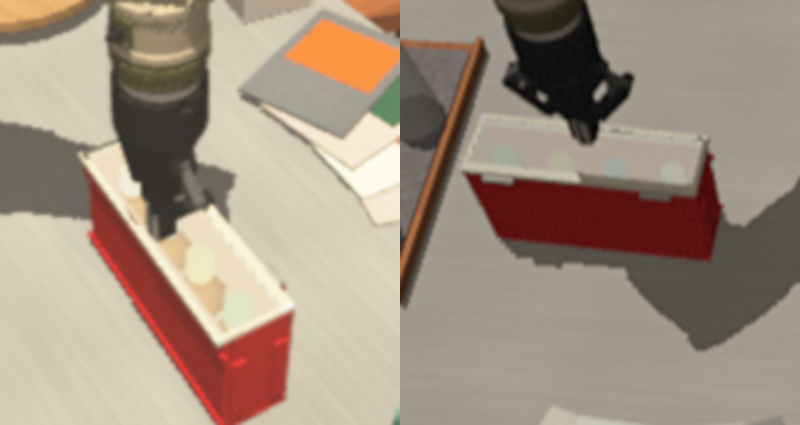

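The lid lies flat on the rim with all four caps visible beneath it. I'll press once more near the free edge, lift clear and check.

Run:
```python
from plant import *
from h import *
b=-.048;ex=np.array([np.cos(b),np.sin(b)]);ey=np.array([-ex[1],ex[0]]);c=np.array([500.9,-323.5])
P=lambda x,z:[*(c+x*ex),z]
move_straight(P(-20,130),max_speed=40);move_straight(P(-29,130),max_speed=60)
print(move_straight(P(-29,117),max_speed=25,guard=14),read_state()["ee_pos"],read_state()["contact_force"])
move_straight(P(-29,160),max_speed=80);move_straight(P(-60,300),max_speed=200);move_straight([420,-100,300],max_speed=250)
o=[]
for n in("scene","side"):
    S,d=capture(n);m=dict(np.load(f"cam_{n}.npz"));v,u=np.nonzero(d>0);W=pts(m,np.c_[u,v],d=d[v,u]);x=(W[:,:2]-c)@ex;y=(W[:,:2]-c)@ey
    for lo,hi in((-38,-30),(-10,10),(24,34)):
        k=(x>lo)&(x<hi)&(abs(y)<110)&(W[:,2]>100)&(W[:,2]<200);print(n,lo,k.sum(),np.percentile(W[k,2],[5,50,98]).round(1))
    o.append(S)
cv2.imwrite("pics/v9.png",np.hstack([cv2.resize(o[0][110:270,140:540],(600,240)),o[1][130:370,220:420]])[:,:,::-1]);print(read_state()["t"])
```

```text
True [ 472.2992098  -322.4323707   124.48084616] [-1.26864942  0.27884504  6.5976989 ]
scene -38 170 [123.  125.7 129.1]
scene -10 547 [122.9 125.6 128.8]
scene 24 287 [121.1 126.1 128.9]
side -38 471 [101.2 125.2 128.6]
side -10 746 [123.9 125.9 128.4]
side 24 376 [124.  126.4 129.1]
31.2167
```

View pics/v9.png

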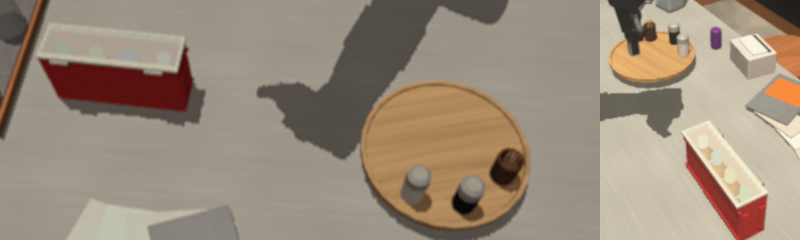

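The lid is flat at about 125 mm from hinge to edge. The blue cap is in place under it, and the shakers and toothpicks still stand on the disc. Handing in.

```bash
python3 -c "
from plant import *
print(sign_off())"
```

```text
the job is handed in; nothing more can be done
None
```

The blue-capped bottle is upright and fully down in the empty place of the sauce box, the lid is shut flat, the shakers and toothpicks are still standing on the lazy Susan, and the job was handed in at about 31 s.

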